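# Stroke shut the lids of a curved bur caddy

## Robot

A 6-joint arm with a two-finger parallel gripper is mounted at the origin on the work surface. World frame = base frame: x ahead of the robot, y to its left, z up, the work surface at z = 0. Lengths are in m, angles in rad, forces in N, time in s.
With the tool pointing down it reaches from about 0.425 to 0.925 m from the base axis. Payload 12.5 kg.
Tool frame: the origin (TCP) lies on the centre line of the jaws, within the pads' length; the fingertips stand 17 mm ahead of it and the grasp point (between the pads) lies 2 mm behind it (robot.tip_reach is the distance from the TCP to the fingertips, in m); z points along the fingers, y is the line along which they close (so a half turn about z gives the same grasp; the last joint's range is limited). The gripper opens to 85 mm and grips with 20 to 120 N. Pads are 22 mm wide; open, the fingers measure 114 mm over their backs; the gripper's body (76 mm by 85 mm) begins 54 mm behind the grasp point. The pads swing forward as they close: fully open they stand 13 mm farther back than shut.
Start: joints at [-1.341, 0.491, 1.559, -0, 1.092, -0.106], TCP at [0.206, -0.59, 0.248] pointing down, gripper open.
Joint ranges: [-3.1, 3.1], [-0.84, 2.19], [0.05, 2.79], [-1.13, 4.28], [0.06, 2.93], [-2.69, 2.69]. Speed limits (rad/s): [2.22, 2.22, 2.79, 3.14, 3.14, 3.14].

## Interface

Orientations are given as a unit quaternion [w, x, y, z].
In Python, from rig import robot gives the robot as it stands.
- The arm moves only by the tool carry_out, never from a script. Its arguments are lists of equal length, an entry for each row: "jaw": the opening, from 0 (shut) to 1 (fully open); "delta_pos": the shift along the world's x, y, z in units of 0.05 m (1.0 is 0.05 m), a list of three; "yaw": the turn about the world's z in units of 0.15 rad (1.0 is 0.15 rad). In form: {"jaw": [jaw, ...], "delta_pos": [[x, y, z], ...], "yaw": [yaw, ...]}. A call has 1 to 5 rows; each row shifts and turns the commanded pose from where the row before left it; what a row does not reach is not made up. A row lasts 1/10 s, in which the tool goes at most 50 mm and 8.59 degrees, less where a joint would pass 70% of its speed; a pose out of reach is approached as far as the arm can. A call with a number of a shift or a turn outside -1 to 1 is refused whole. A call with a gripper value outside its range is refused whole. The fingers move at their own pace and stop on an object; the grip force is fixed at half the most. Time passes only in rows, so rows that do not move let the fingers close. It gives the time, the measured TCP pose, the force, the opening and the grip force at its end, in the units of the state.
- robot.sense(): the state, without advancing time (a new reading comes with each control period).
- robot.read_camera(name): name is "side" or "top"; returns a dict with "frame" (480x640x3 uint8, blue, green, red), "intrinsics" (3x3 intrinsics, pixels), "xyz" and "orientation" of the camera in the world. Camera axes: x right, y up, looking along -z (the intrinsics and any distortion apply to the point x, -y, -z); pixel columns grow to the right and rows downward; lengths in m; the calibration is good to about 2 mm. A picture is of the moment at which its call begins. There is no depth.
- robot.finish_job(): hands the job in; it is judged then, once.
The state is a dict: "time_s": time; "q": joint angles; "qvel": joint speeds; "effort": joint torques, N m; "tcp_pos": TCP position; "ee_rot": TCP orientation; "ft_force": force on the tool from outside, world axes, zero at the start; "wrist_torque": the same for the moment, N m; "grip_width": finger opening in m; "grip_force": force on a finger pad.
Only numpy, scipy, OpenCV 4.12 (cv2) and the standard library are available. Lean on these libraries where they do the work, as an engineer would, in place of code of your own. Each camera call takes 0.05 s, during which the arm holds its last target. There are 200 camera calls.

## Task

The five flip lids of the curved bur caddy have been left standing open. Run a closed fingertip low along the curve of the row, starting at the end from which the lids are hinged, so that the lids are folded down one after another in the order of the row and all end fully shut. Touch lightly: do not grasp or lift anything, press hard, or shove the caddy out of place, and leave the jar, cup, carton and bur block alone.

Things in the scene. Friction and masses are not known exactly. Their poses are not given: they have to be found in the camera images.
- caddy: Curved bur caddy, loose, 1.1 kg: five grey plastic flip-top compartments on a wooden base 62 mm wide. Origin on the bench under the middle one (3), z up. Compartment centres lie on an arc of radius 170 mm about (-170, 0) mm in the caddy frame, at angle (i-3)*0.247 rad from +x: compartment 1 at the -y end, 5 at the +y end. Rims 36 mm, shut lids' upper faces 38.5 mm above the bench.
- top1 (a point): point fixed to the caddy at the centre of compartment 1's mouth, 38.5 mm above the bench: the middle of the shut lid's upper face. The compartment is 44 mm across the row, 36 mm along it; its lid's hinge lies across the row, 18 mm from here towards compartment 1's end, 36 mm above the bench
- top2 (a point): point fixed to the caddy at the centre of compartment 2's mouth, 38.5 mm above the bench: the middle of the shut lid's upper face. The compartment is 44 mm across the row, 36 mm along it; its lid's hinge lies across the row, 18 mm from here towards compartment 1's end, 36 mm above the bench
- top3 (a point): point fixed to the caddy at the centre of compartment 3's mouth, 38.5 mm above the bench: the middle of the shut lid's upper face. The compartment is 44 mm across the row, 36 mm along it; its lid's hinge lies across the row, 18 mm from here towards compartment 1's end, 36 mm above the bench
- top4 (a point): point fixed to the caddy at the centre of compartment 4's mouth, 38.5 mm above the bench: the middle of the shut lid's upper face. The compartment is 44 mm across the row, 36 mm along it; its lid's hinge lies across the row, 18 mm from here towards compartment 1's end, 36 mm above the bench
- top5 (a point): point fixed to the caddy at the centre of compartment 5's mouth, 38.5 mm above the bench: the middle of the shut lid's upper face. The compartment is 44 mm across the row, 36 mm along it; its lid's hinge lies across the row, 18 mm from here towards compartment 1's end, 36 mm above the bench
- lid1 (a joint): metal lid of compartment 1, 44 mm across the row, 34 mm along it, 2.5 mm thick: 0 shut, 1.57 upright, stop at 1.9. Hinged on the side towards compartment 1's end; open, it leans that way, up to 70 mm above the bench. Pushed towards compartment 5's end it folds down. Stiff hinge: it stays where left (0.15 N at its free edge moves it) but drops shut by itself within about 0.5 rad of shut
- lid2 (a joint): metal lid of compartment 2, 44 mm across the row, 34 mm along it, 2.5 mm thick: 0 shut, 1.57 upright, stop at 1.9. Hinged on the side towards compartment 1's end; open, it leans that way, up to 70 mm above the bench. Pushed towards compartment 5's end it folds down. Stiff hinge: it stays where left (0.15 N at its free edge moves it) but drops shut by itself within about 0.5 rad of shut
- lid3 (a joint): metal lid of compartment 3, 44 mm across the row, 34 mm along it, 2.5 mm thick: 0 shut, 1.57 upright, stop at 1.9. Hinged on the side towards compartment 1's end; open, it leans that way, up to 70 mm above the bench. Pushed towards compartment 5's end it folds down. Stiff hinge: it stays where left (0.15 N at its free edge moves it) but drops shut by itself within about 0.5 rad of shut
- lid4 (a joint): metal lid of compartment 4, 44 mm across the row, 34 mm along it, 2.5 mm thick: 0 shut, 1.57 upright, stop at 1.9. Hinged on the side towards compartment 1's end; open, it leans that way, up to 70 mm above the bench. Pushed towards compartment 5's end it folds down. Stiff hinge: it stays where left (0.15 N at its free edge moves it) but drops shut by itself within about 0.5 rad of shut
- lid5 (a joint): metal lid of compartment 5, 44 mm across the row, 34 mm along it, 2.5 mm thick: 0 shut, 1.57 upright, stop at 1.9. Hinged on the side towards compartment 1's end; open, it leans that way, up to 70 mm above the bench. Pushed towards compartment 5's end it folds down. Stiff hinge: it stays where left (0.15 N at its free edge moves it) but drops shut by itself within about 0.5 rad of shut
- jar: bystander: small amber jar, 36 mm across, 45 mm high, standing loose in the hollow of the caddy's curve, about 85 mm from the middle of the row; origin at its underside
- cup: bystander: loose open steel cup, 72 mm across, 60 mm high; origin at its underside
- carton: bystander: loose yellow carton 50 x 75 x 24 mm; origin at its underside
- burblock: bystander: loose black block 50 x 100 x 22 mm with five burs standing in a row, 53 mm high in all; origin at its underside

How it is judged:
On the way, in this order (a step that is already met when the one before it is completed fails the run):
1. lid 1 is folded down, in the order of the row (value of joint lid1 below 0.3 rad), for 0.05 s.
2. lid 2 is folded down, in the order of the row (value of joint lid2 below 0.3 rad), for 0.05 s.
3. lid 3 is folded down, in the order of the row (value of joint lid3 below 0.3 rad), for 0.05 s.
4. lid 4 is folded down, in the order of the row (value of joint lid4 below 0.3 rad), for 0.05 s.
5. lid 5 is folded down, in the order of the row (value of joint lid5 below 0.3 rad), for 0.05 s.
At the end, for the whole second after the job is handed in: all five lids are shut (within 0.1 rad), the caddy lies at rest within 20 mm of where it was, and jar, cup, carton and bur block are within 15 mm of where they were (value of joint each of lid1, lid2, lid3, lid4, lid5 below 0.1 rad and distance of caddy from where it was at the start of the episode below 0.02 m and linear speed of caddy below 0.01 m/s and distance of each of jar, cup, carton, burblock from where it was at the start of the episode below 0.015 m); the robot touches nothing.
It fails at once if the caddy is lifted or tipped (15 mm or 0.12 rad) (height (world z) of caddy above 0.015 m or angle between caddy's own z axis and vertical above 0.12 rad).
It fails at once if the caddy is shoved more than 20 mm (distance of any of caddy, top1, top5 from where it was at the start of the episode above 0.02 m).
It fails at once if the fingers press on the caddy or its lids with more than 20 N (contact force between the fingers and caddy above 20 N).
It fails at once if jar, cup, carton or bur block is moved more than 15 mm or lifted (distance of any of jar, cup, carton, burblock from where it was at the start of the episode above 0.015 m).
It also fails if it takes over 45 s, if anything falls off the work surface, if the arm or the gripper's body presses on something with over 40 N, if the wrist force passes 120 N, or if a joint passes its speed limit or range.

## Working session

There is one attempt and no reset: what is moved stays moved. The work goes in short steps, Python scripts to look and compute and a tool call to move; the robot and the scene stay as the last step left them, time stands still between calls to the robot, and variables do not carry over. Pictures are saved under pics/ and viewed, at most 10 in all, crops included, and the job is handed in when it is done.

Besides the shell and the picture viewer there is one more tool, called after "Emit:" as name(argument=value, ...), one argument or row to a line, values as JSON. carry_out: Moves the arm, as the interface text tells. Its arguments: {"type":"object","properties":{"jaw":{"type":"array","items":{"type":"number"}},"delta_pos":{"type":"array","items":{"type":"array","items":{"type":"number"}}},"yaw":{"type":"array","items":{"type":"number"}}},"required":["jaw","delta_pos","yaw"]}

```bash
mkdir -p pics
cat > h.py <<'E'
import numpy as np,cv2
from scipy.spatial.transform import Rotation as R
from rig import robot
def cam(n):
    c=robot.read_camera(n);return c
def ray(c,uv):
    K=np.array(c["intrinsics"]);p=np.linalg.inv(K)@[uv[0],uv[1],1]
    w,x,y,z=c["orientation"];d=R.from_quat([x,y,z,w]).as_matrix()@[p[0],-p[1],-p[2]]
    return np.array(c["xyz"]),d
def onz(c,uv,z):
    o,d=ray(c,uv);return o+d*(z-o[2])/d[2]
def proj(c,P):
    w,x,y,z=c["orientation"];q=R.from_quat([x,y,z,w]).as_matrix().T@(np.array(P)-c["xyz"])
    u=np.array(c["intrinsics"])@[q[0],-q[1],-q[2]];return u[:2]/u[2]
E
python3 - <<'E'
from h import *
for n in("top","side"):
    c=cam(n);cv2.imwrite(f"pics/{n}0.png",c["frame"]);print(n,c["xyz"],c["orientation"],c["intrinsics"])
print(robot.sense()["tcp_pos"],robot.sense()["ee_rot"],robot.tip_reach)
E
```

```text
top [0.4437128  0.01010364 1.06139089] [ 0.70881822  0.04739085 -0.06076288 -0.70116953] [[472.86124727   0.         318.16433501]
 [  0.         472.86124727 242.66098132]
 [  0.           0.           1.        ]]
side [0.24658969 0.60466211 0.82779648] [-0.23382548 -0.08573503  0.34802927  0.90379797] [[582.14913081   0.         312.08304705]
 [  0.         582.14913081 234.93760119]
 [  0.           0.           1.        ]]
[ 0.20592659 -0.58990464  0.24778962] [-4.99823476e-04  9.85937379e-01  1.67114433e-01 -2.79058688e-05] 0.017
```

View pics/top0.png

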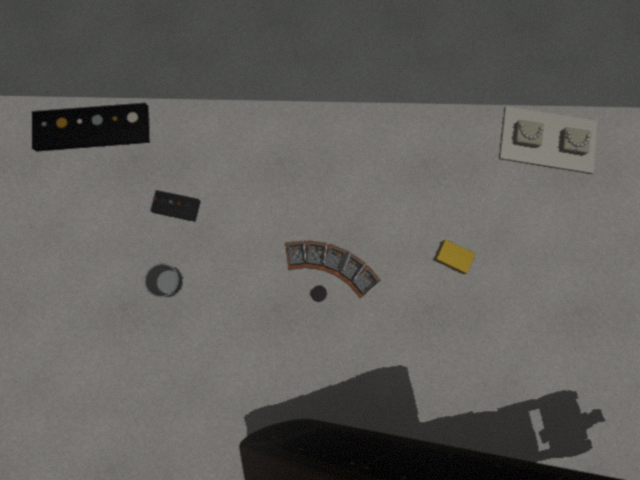

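View pics/side0.png

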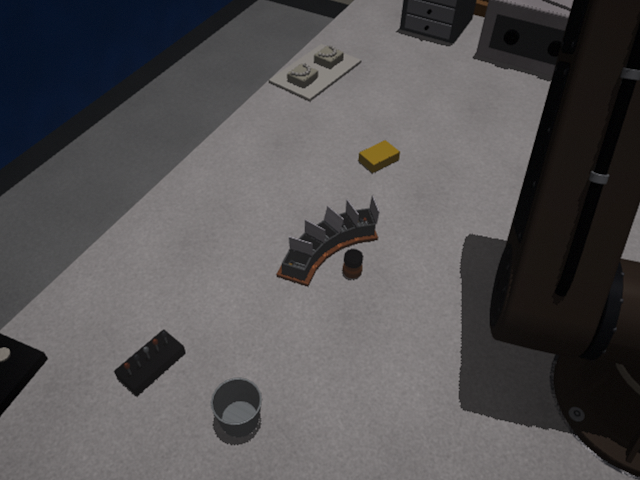

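The top view shows the caddy at about (285–380, 240–298), with compartment 5 at the left and compartment 1 at the right (370, 283). The jar is at (318, 293). The side view shows all the lids standing open.

Run:
```python
import cv2,numpy as np
a=cv2.imread("pics/top0.png")[225:315,270:395];b=cv2.imread("pics/side0.png")[185:295,265:395]
a=cv2.resize(a,None,fx=6,fy=6,interpolation=cv2.INTER_CUBIC)
b=cv2.resize(b,None,fx=5,fy=5,interpolation=cv2.INTER_CUBIC)
cv2.imwrite("pics/a.png",cv2.convertScaleAbs(a,alpha=1.6));cv2.imwrite("pics/b.png",cv2.convertScaleAbs(b,alpha=1.6))
```

```text
(no output)
```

View pics/a.png

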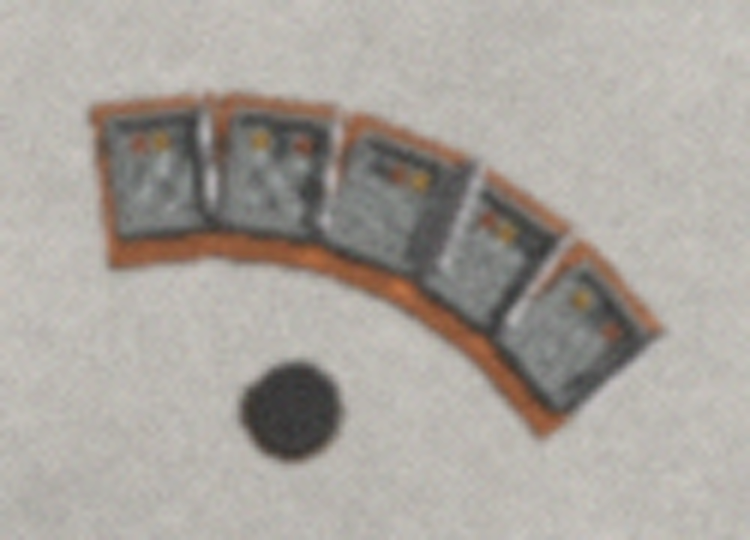

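View pics/b.png

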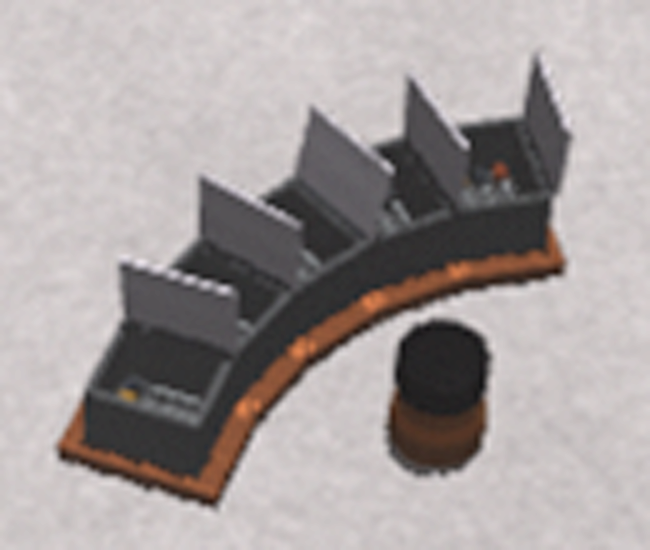

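```bash
cat > fit.py <<'E'
from h import *
from scipy.optimize import least_squares
c=cam("top");s=cam("side")
T=lambda p,z:onz(c,(p[0]/6+270-.4,p[1]/6+225-.4),z)[:2]
S=lambda p,z:onz(s,(p[0]/5+265-.4,p[1]/5+185-.4),z)[:2]
zb=.008
f=c["frame"].astype(int);m=((f[...,2]-f[...,0])>25).astype(np.uint8);m[:,:270]=0;m[:,395:]=0;m[:225]=0;m[315:]=0
out=np.array([T(p,zb) for p in[(92,105),(225,95),(345,112),(572,228),(660,330)]])
inn=np.array([T(p,zb) for p in[(110,267),(210,258),(310,265),(400,297),(480,350),(543,437)]])
r=least_squares(lambda v:np.r_[np.hypot(*(out-v).T)-.201,np.hypot(*(inn-v).T)-.139],[.3,.05])
C=r.x;print("centre",C,"res mm",np.round(r.fun*1e3,1))
an=lambda p:np.arctan2(*(np.array(p)-C)[::-1])
e5=[an(out[0]),an(inn[0])];e1=[an(out[-1]),an(inn[-1])];print(e5,e1)
yaw=(np.mean(e5)+np.mean(e1))/2;print("yaw",yaw,"half span",(np.mean(e5)-np.mean(e1))/2)
for n,p in(("5in",(215,503)),("5out",(60,455)),("1in",(563,268))):
    q=S(p,0);print(n,q,"r",np.hypot(*(q-C)),"ang",an(q))
for i in range(1,6):
    a=yaw+(i-3)*.247;P=C+.17*np.array([np.cos(a),np.sin(a)]);print(i,P.round(4),"tangent yaw",round(a,3))
print("jar",onz(c,(270+291/6,225+410/6),.045)[:2])
E
python3 fit.py
```

```text
centre [0.4116164  0.01610241] res mm [ 0.3 -1.5 -2.1 -1.5 -2.5  1.6 -0.9  0.7  1.8  3.2  0.9]
[np.float64(0.24907591366913434), np.float64(0.3013684953694308)] [np.float64(-0.9652344615052878), np.float64(-1.0223222238250402)]
yaw -0.35927806907294074 half span 0.6345002735922234
5in [0.54957483 0.057573  ] r 0.14405671418808907 ang 0.2920090600196485
5out [0.60877736 0.06592469] r 0.20335856075171532 ang 0.24751683207309028
1in [ 0.4882001  -0.10482504] r 0.14313807951890042 ang -1.0062486508645079
1 [ 0.5234 -0.112 ] tangent yaw -0.853
2 [ 0.5513 -0.0808] tangent yaw -0.606
3 [ 0.5708 -0.0437] tangent yaw -0.359
4 [ 0.5805 -0.0029] tangent yaw -0.112
5 [0.5801 0.0389] tangent yaw 0.135
jar [ 0.4909714  -0.01018239]
```

Emit:
carry_out(
  jaw=[0,0,0,0,0],
  delta_pos=[
    [0.4,0.68,0],
    [0.4,0.68,0],
    [0.4,0.68,0],
    [0.4,0.68,0],
    [0.4,0.68,0],
  ],
  yaw=[0,0,0,0,0],
)

```text
time_s: 0.7
tcp_pos: [0.3065, -0.4187, 0.2483]
ee_rot: [0.0, 0.986, 0.167, 0.0]
ft_force: [0.9, -0.7, -0.4]
grip_width: 0.0124
grip_force: 0.0
```

Emit:
carry_out(
  jaw=[0,0,0,0,0],
  delta_pos=[
    [0.4,0.68,0],
    [0.4,0.68,0],
    [0.4,0.68,0],
    [0.4,0.68,0],
    [0.4,0.68,0],
  ],
  yaw=[0,0,0,0,0],
)

```text
time_s: 1.2
tcp_pos: [0.4065, -0.2486, 0.2484]
ee_rot: [0.0, 0.986, 0.167, 0.0]
ft_force: [0.7, -0.5, 0.2]
grip_width: 0.0002
grip_force: 0.0
```

Emit:
carry_out(
  jaw=[0,0,0,0,0],
  delta_pos=[
    [0.4,0.64,0],
    [0.4,0.64,0],
    [0.4,0.64,0],
    [0.13,0.21,-0.4],
    [0,0,-0.8],
  ],
  yaw=[0,0,0,0.1,0.1],
)

```text
time_s: 1.7
tcp_pos: [0.4744, -0.1424, 0.1896]
ee_rot: [0.002, 0.983, 0.184, 0.002]
ft_force: [0.1, -1.4, -0.8]
grip_width: 0.0003
grip_force: 0.0
```

Emit:
carry_out(
  jaw=[0,0,0,0,0],
  delta_pos=[
    [0,0,-0.8],
    [0,0,-0.8],
    [0,0,-0.5],
    [0,0,-0.42],
    [0,0,0],
  ],
  yaw=[0,0,0,0,0],
)

```text
time_s: 2.2
tcp_pos: [0.4715, -0.1432, 0.0602]
ee_rot: [-0.001, 0.983, 0.182, -0.002]
ft_force: [0.0, 0.1, 1.4]
grip_width: -0.0001
grip_force: 0.0
```

Run:
```python
from h import *
s=robot.sense();print(s["tcp_pos"],s["ft_force"])
f=[]
for n,(x,y,w,h) in(("top",(270,215,140,110)),("side",(265,120,140,190))):
    c=cam(n);print(n,[proj(c,np.array(s["tcp_pos"])-[0,0,.017])])
    f.append(cv2.resize(c["frame"][y:y+h,x:x+w],(0,0),fx=600/h/1.1 if n=="side" else 2.8,fy=600/h/1.1 if n=="side" else 2.8))
H=max(i.shape[0] for i in f)
cv2.imwrite("pics/c.png",cv2.convertScaleAbs(np.hstack([cv2.copyMakeBorder(i,0,H-i.shape[0],0,0,0) for i in f]),alpha=1.6))
```

```text
[ 0.47151904 -0.14321592  0.06019991] [0.01229301 0.07309605 1.40436005]
top [array([380.47615511, 303.13290955])]
side [array([395.87162643, 212.8589946 ])]
```

View pics/c.png

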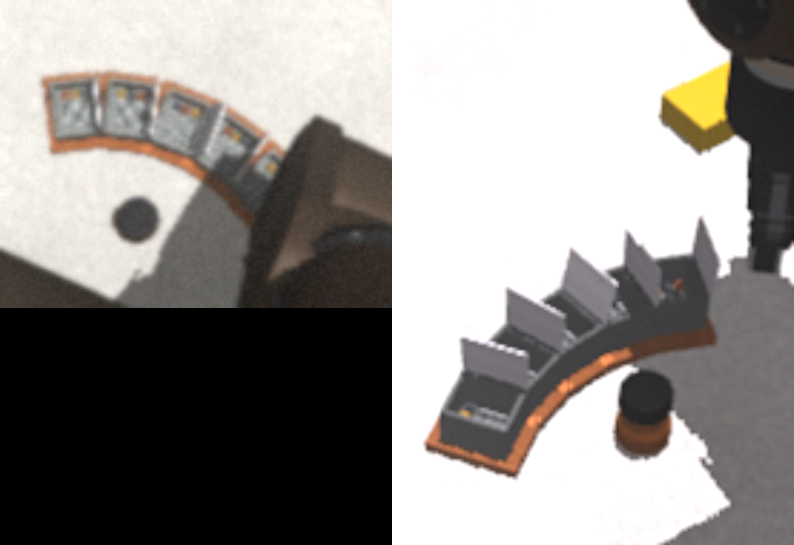

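The side view shows the fingertip at about (395, 215) px. The calibration predicted (396, 213), so the position checks out just behind lid 1.

Run:
```python
import numpy as np
C=np.array([.4121,.0155]);p=np.array([.4715,-.1432])
for k in range(1,31):
    a=-1.2+.05*k;q=C+.17*np.array([np.cos(a),np.sin(a)]);d=np.round((q-p)/.05,2);p=p+d*.05
    print(k,d,p.round(4)) if k%5==0 else print(k,d)
```

```text
1 [0.2  0.07]
2 [0.15 0.07]
3 [0.15 0.08]
4 [0.15 0.09]
5 [0.14 0.1 ] [ 0.511  -0.1227]
6 [0.14 0.1 ]
7 [0.13 0.11]
8 [0.12 0.11]
9 [0.12 0.13]
10 [0.11 0.12] [ 0.542  -0.0942]
11 [0.11 0.14]
12 [0.1  0.13]
13 [0.09 0.15]
14 [0.09 0.14]
15 [0.07 0.16] [ 0.565  -0.0582]
16 [0.07 0.15]
17 [0.07 0.16]
18 [0.05 0.16]
19 [0.05 0.16]
20 [0.03 0.17] [ 0.5785 -0.0182]
21 [0.03 0.17]
22 [0.03 0.16]
23 [0.01 0.17]
24 [0.   0.17]
25 [-0.    0.17] [0.582  0.0238]
26 [-0.01  0.17]
27 [-0.03  0.17]
28 [-0.03  0.17]
29 [-0.03  0.17]
30 [-0.05  0.16] [0.5745 0.0658]
```

Emit:
carry_out(
  jaw=[0,0,0,0,0],
  delta_pos=[
    [0.2,0.07,0.02],
    [0.15,0.07,0],
    [0.15,0.08,0],
    [0.15,0.09,0],
    [0.14,0.1,0],
  ],
  yaw=[0.33,0.33,0.33,0.33,0.33],
)

```text
time_s: 2.8
tcp_pos: [0.5129, -0.1232, 0.0651]
ee_rot: [0.001, 0.953, 0.303, 0.001]
ft_force: [-0.3, 0.2, -0.1]
grip_width: -0.0001
grip_force: 0.0
```

Run:
```python
from h import *
c=cam("side");cv2.imwrite("pics/d.png",cv2.convertScaleAbs(cv2.resize(c["frame"][120:310,265:405],(0,0),fx=3,fy=3),alpha=1.6))
```

```text
(no output)
```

View pics/d.png

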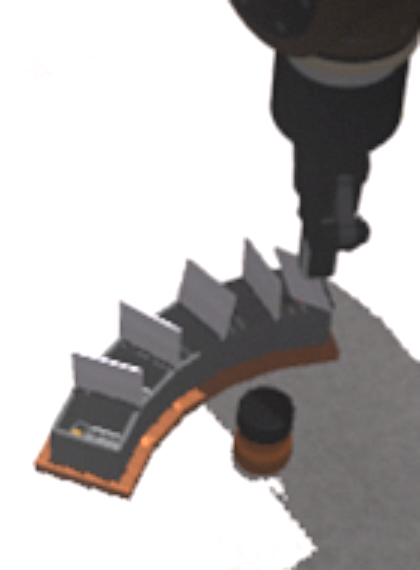

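Lid 1 is folding down ahead of the tip, and the other lids are still upright. I'll continue slightly lower.

Emit:
carry_out(
  jaw=[0,0,0,0,0],
  delta_pos=[
    [0.14,0.1,-0.03],
    [0.13,0.11,0],
    [0.12,0.11,0],
    [0.12,0.13,0],
    [0.11,0.12,0],
  ],
  yaw=[0.33,0.33,0.33,0.33,0.33],
)

```text
time_s: 3.35
tcp_pos: [0.5435, -0.0946, 0.0633]
ee_rot: [0.001, 0.909, 0.418, 0.001]
ft_force: [0.7, -1.5, -0.5]
grip_width: 0.0004
grip_force: 0.0
```

Run:
```python
from h import *
c=cam("side");cv2.imwrite("pics/e.png",cv2.convertScaleAbs(cv2.resize(c["frame"][120:310,265:405],(0,0),fx=3,fy=3),alpha=1.6))
```

```text
(no output)
```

View pics/e.png

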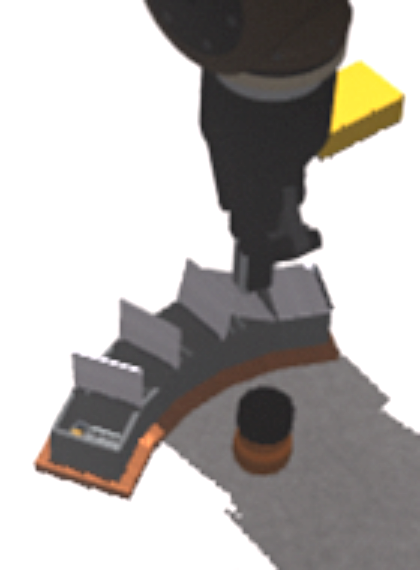

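Lid 1 is flat and lid 2 is nearly down under the finger at (250, 285). I'll carry on along the arc.

Emit:
carry_out(
  jaw=[0,0,0,0,0],
  delta_pos=[
    [0.11,0.14,0],
    [0.1,0.13,0],
    [0.09,0.15,0],
    [0.09,0.14,0],
    [0.07,0.16,0],
  ],
  yaw=[0.33,0.33,0.33,0.33,0.33],
)

```text
time_s: 3.9
tcp_pos: [0.5663, -0.0587, 0.063]
ee_rot: [0.001, 0.85, 0.526, 0.001]
ft_force: [0.4, 0.6, 0.2]
grip_width: -0.0001
grip_force: 0.0
```

Emit:
carry_out(
  jaw=[0,0,0,0,0],
  delta_pos=[
    [0.07,0.15,0],
    [0.07,0.16,0],
    [0.05,0.16,0],
    [0.05,0.16,0],
    [0.03,0.17,0],
  ],
  yaw=[0.33,0.33,0.33,0.33,0.33],
)

```text
time_s: 4.4
tcp_pos: [0.5797, -0.0187, 0.063]
ee_rot: [0.001, 0.779, 0.627, 0.001]
ft_force: [0.1, -0.3, -0.2]
grip_width: 0.0003
grip_force: 0.0
```

Emit:
carry_out(
  jaw=[0,0,0,0,0],
  delta_pos=[
    [0.03,0.17,0],
    [0.03,0.16,0],
    [0.01,0.17,0],
    [0,0.17,0],
    [0,0.17,0],
  ],
  yaw=[0.33,0.33,0.33,0.33,0.33],
)

```text
time_s: 4.9
tcp_pos: [0.5831, 0.0234, 0.063]
ee_rot: [0.001, 0.696, 0.719, 0.0]
ft_force: [-0.1, -0.1, -0.3]
grip_width: 0.0
grip_force: 0.0
```

Emit:
carry_out(
  jaw=[0,0,0,0,0],
  delta_pos=[
    [-0.01,0.17,0],
    [-0.03,0.17,0],
    [-0.03,0.17,0],
    [-0.03,0.17,0],
    [-0.05,0.16,0],
  ],
  yaw=[0.33,0.33,0.33,0.33,0.33],
)

```text
time_s: 5.4
tcp_pos: [0.5756, 0.0655, 0.063]
ee_rot: [0.001, 0.601, 0.799, 0.0]
ft_force: [-0.1, -0.6, -1.2]
grip_width: -0.0
grip_force: 0.0
```

Run:
```python
from h import *
c=cam("side");cv2.imwrite("pics/f.png",cv2.convertScaleAbs(cv2.resize(c["frame"][120:310,245:405],(0,0),fx=3,fy=3),alpha=1.6))
```

```text
(no output)
```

View pics/f.png

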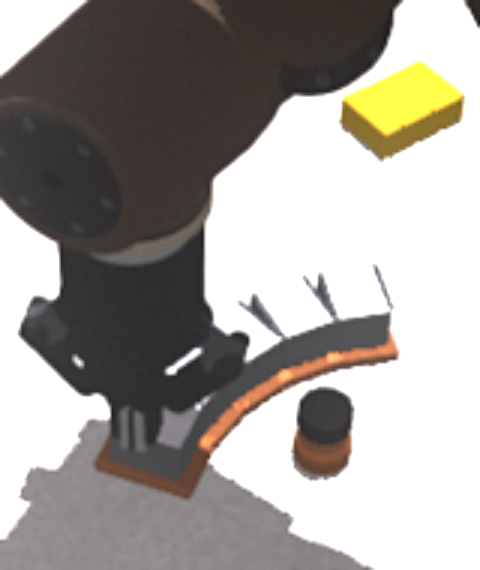

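The visible lids look flat (overexposed white), and the finger at (135, 430) is past lid 5. I'll lift straight up and check.

Emit:
carry_out(
  jaw=[0,0,0,0,0],
  delta_pos=[
    [0,0,0.4],
    [0,0,0.8],
    [0,0,0.8],
    [0,0,0.8],
    [0,0,0.8],
  ],
  yaw=[0,0,0,0,0],
)

```text
time_s: 5.95
tcp_pos: [0.5751, 0.0649, 0.2445]
ee_rot: [0.001, 0.603, 0.798, 0.0]
ft_force: [0.6, -0.2, 0.6]
grip_width: -0.0
grip_force: 0.0
```

Emit:
carry_out(
  jaw=[0,0,0,0,0],
  delta_pos=[
    [0,-0.6,0.4],
    [0,-0.8,0],
    [0,-0.8,0],
    [0,-0.8,0],
    [0,-0.8,0],
  ],
  yaw=[0,0,0,0,0],
)

```text
time_s: 6.45
tcp_pos: [0.5749, -0.1266, 0.263]
ee_rot: [0.001, 0.603, 0.798, 0.0]
ft_force: [0.7, 0.2, 1.2]
grip_width: -0.0
grip_force: 0.0
```

Emit:
carry_out(
  jaw=[0,0,0,0,0],
  delta_pos=[
    [0,-0.6,0],
    [0,-0.3,0],
    [0,0,0],
    [0,0,0],
    [0,0,0],
  ],
  yaw=[0,0,0,0,0],
)

```text
time_s: 6.95
tcp_pos: [0.5754, -0.1685, 0.2621]
ee_rot: [0.0, 0.601, 0.799, 0.0]
ft_force: [0.3, -0.4, 0.7]
grip_width: -0.0003
grip_force: 0.0
```

Run:
```python
from h import *
c=cam("side");cv2.imwrite("pics/g.png",cv2.resize(c["frame"][180:300,260:400],(0,0),fx=4,fy=4))
```

```text
(no output)
```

View pics/g.png

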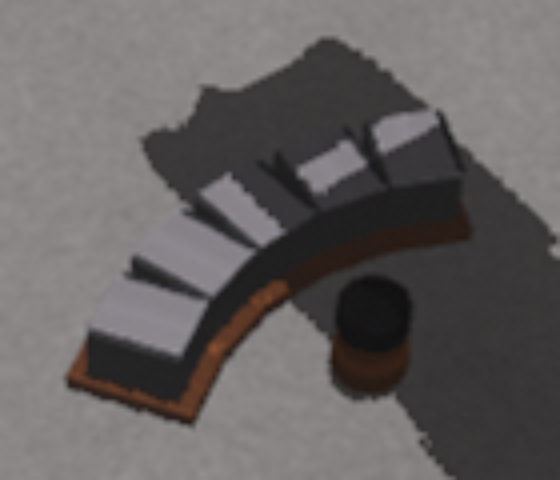

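All five lids lie flat. The caddy and jar are in place, and nothing is touching the robot.

```bash
python3 -c "
from rig import robot
print(robot.finish_job())"
```

```text
the job is handed in; nothing more can be done
None
```

I folded the five lids down in one light sweep from lid 1 to lid 5. The final picture shows all of them flat, with the caddy and jar in place and the arm clear. I handed the job in at about 7 s; no verdict came back.

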